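# Snap a pylon tube into the spring clips of a marking jig

## Robot

A 7-joint arm with a two-finger parallel gripper is mounted at the origin on the work surface. World frame = base frame: x ahead of the robot, y to its left, z up, the work surface at z = 0. Lengths are in m, angles in rad, forces in N, time in s.
With the tool pointing down it reaches from about 0.4 to 0.85 m from the base axis. Payload 10.4 kg.
Tool frame: the origin (TCP) lies midway between the tips of the shut fingers; the grasp point (between the pads) lies ctrl.grip_point_offset behind it (ctrl.grip_point_offset is the distance from the TCP to the grasp point, in m); z points along the fingers, y is the direction in which the jaws open and shut (so a half turn about z gives the same grasp; the last joint's range is limited). The gripper opens to 85 mm and grips with 20 to 120 N. Pads are 22 mm wide; open, the fingers measure 114 mm over their backs; the gripper's body (76 mm by 85 mm) begins 54 mm behind the grasp point. The pads swing forward as they close: fully open they stand 13 mm farther back than shut.
Start: joints at [1.312, 0.332, -0.065, 1.46, 0.022, 1.35, -0.088], TCP at [0.146, -0.608, 0.231] pointing down, gripper open.
Joint ranges: [-2.6, 2.6], [-0.5, 2.12], [-1.47, 1.34], [0.16, 2.42], [-1.27, 4.41], [0.06, 2.06], [-2.6, 2.6]. Speed limits (rad/s): [2.22, 2.22, 2.79, 2.79, 3.14, 3.14, 3.14].

## Interface

Orientations are given as a unit quaternion [w, x, y, z].
In Python, from plant import ctrl, eyes, ticket gives the robot as it stands.
- The arm moves only by the tool play_rows, never from a script. Its argument "series" is a list of rows, each a list of 6 numbers: the shift along the world's x, y, z in mm, then the turn, a rotation vector about the world's x, y, z in degrees. A call has 1 to 12 rows; each row shifts and turns the commanded pose from where the row before left it; what a row does not reach is not made up. A row lasts 1/8 s, in which the tool goes at most 62.5 mm and 10.7 degrees, less where a joint would pass 70% of its speed; a pose out of reach is approached as far as the arm can. A call with a gripper value outside its range is refused whole. "claw" is the finger opening in mm, from 0 to 85.4, set as the call begins (left out, the last holds). The fingers move at their own pace and stop on an object; "force" is the grip in N (left out, the last holds). Time passes only in rows, so rows that do not move let the fingers close. It gives the time, the measured TCP pose, the force and the opening at its end, in the units of the state.
- ctrl.read_state(): the state, without advancing time (a new reading comes with each control period).
- eyes.grab_frame(name): name is "scene" or "top"; returns a dict with "img" (420x560x3 uint8, red, green, blue), "fx", "fy", "cx", "cy" (pixels), "k1" (the pictures are not rectified: a ray, as slopes to the right and down, at radius r is drawn at 1 + k1 r^2 times it, then the intrinsics apply), "world_to_cam" (4x4, takes a point from world to camera coordinates). Camera axes: x right, y up, looking along -z (the intrinsics and any distortion apply to the point x, -y, -z); pixel columns grow to the right and rows downward; lengths in m; the calibration is good to about 2 mm. A picture is of the moment at which its call begins. There is no depth.
- ticket.close_job(): hands the job in, once; it reports no verdict.
The state is a dict: "t": time; "joint_positions": joint angles; "dq": joint speeds; "joint_torque": joint torques, N m; "tcp_pos": TCP position; "tool_rot": TCP orientation; "force": force on the tool from outside, world axes, zero at the start; "torque": the same for the moment, N m; "gripper_width": opening from 0.0 (shut) to 1.0 (fully open).
Only numpy, scipy, OpenCV 4.12 (cv2) and the standard library are available. Lean on these libraries where they do the work, as an engineer would, in place of code of your own. Each camera call takes 0.05 s, during which the arm holds its last target.

## Task

Take the thicker aluminium tube from its wooden rest, bring it over the marking jig with its middle about midway between the two spring clips, and snap it straight down into both clips until it is fully home. Then slide it along in the clips until its end is pressed lightly but definitely against the stop pad, and let go, leaving it there. Be gentle, never ramming the clips or the stop, and leave the thinner tube, the dial gauge and the tin where they are.

Things in the scene. Friction and masses are not known exactly. Their poses are not given: they have to be found in the camera images.
- tube_center (a point): Centre (on the axis, half-way along) of the tube to load: plain aluminium, 30 mm diameter, 200 mm long, about 0.11 kg (varies), the thicker and longer of two. Its x axis runs along it; both ends are alike; it may be rolled about x. Starts lying level on the wooden rest rest_a, axis 46 mm above the bench; grasp it about its middle.
- rest_a: The tube's fixed wooden rest, origin under its centre, x along the tube. Two notched supports at x = -60 and +60 mm, each 14 mm long, 50 mm wide, 44 mm high; between them only a strip 10 mm high and 50 mm wide, so fingers can pass either side of the tube's middle. A like rest (rest_b) holds the thinner tube; the two may swap sides.
- small_tube_center (a point): Centre of the other tube, a bystander: aluminium, 22 mm diameter, 170 mm long, on its own rest, axis 41 mm above the bench, x along it. Leave it alone.
- clips_mid (a point): Point of the fixed jig midway between its two spring clips, on the axis of a fully seated tube, 60 mm above the bench. x runs along the jig through both clips towards the end stop; z up. Clips are centred at x = -62 and +62 mm, 18 mm long. Between them (x -53 to 53) is only the base plate, 16 mm high, 60 mm wide. Hold the tube there, fingers either side.
- holder: The marking jig itself, fixed; origin on the bench under clips_mid, same axes. Each clip is a C open upward: two sprung steel jaws whose lips stand 21 mm apart, 11.5 mm above the seated axis, flaring above to 43 mm apart at 20.5 mm as a lead-in. A lowered tube meets the lips with its axis 23 mm above the seat. Pushing down spreads them (10 to 20 N); past 11 mm they snap over and it drops on rigid seats. Seated, it slides along at 4 to 10 N.
- stop_post: Upright post of the end stop, 12 mm thick, 50 mm wide, top 82 mm above the bench; origin at its foot, 151 mm from the clips' middle along the jig's +x. It carries a locked screw with a rigid round pad, 22 mm across, on the tube's axis, facing the clips 114 to 128 mm from their middle: its setting varies and is not measured, so feel for it. Press with 5 to 10 N, never over 25 N.
- gauge: Bystander: a dial gauge on a dark steel block 55 x 70 x 35 mm, 116 mm high, 0.8 kg; origin at the centre of its underside. Leave it alone.
- tin: Bystander: a closed pale metal tin, 60 mm diameter, 60 mm high; origin at the centre of its underside. Leave it alone.

How it is judged:
By the outcome, as a careful person would: the job done as asked, in the order asked, and still so for the second after the job is handed in, with the robot touching nothing.
It also fails if it takes over 58 s, if anything falls off the work surface, if the arm or the gripper's body presses on something with over 40 N, if the wrist force passes 120 N, or if a joint passes its speed limit or range.

## Working session

There is one attempt and no reset: what is moved stays moved. The work goes in short steps, Python scripts to look and compute and a tool call to move; the robot and the scene stay as the last step left them, time stands still between calls to the robot, and variables do not carry over. Pictures are saved under pics/ and viewed, and the job is handed in when it is done.

Besides the shell and the picture viewer there is one more tool, called by a JSON object that holds its "api" and its "payload", one argument or row to a line. play_rows: Moves the arm, as the interface text tells. Its arguments: {"type":"object","properties":{"series":{"type":"array","items":{"type":"array","items":{"type":"number"}}},"claw":{"type":"number"},"force":{"type":"number"}},"required":["series"]}

```bash
ls; mkdir -p pics; python3 - <<'E'
from plant import ctrl, eyes
import cv2
print(ctrl.read_state(), ctrl.grip_point_offset)
for n in("scene","top"):
    f=eyes.grab_frame(n); cv2.imwrite(f"pics/{n}0.png",cv2.cvtColor(f["img"],cv2.COLOR_RGB2BGR))
    print({k:v for k,v in f.items() if k!="img"})
E
```

```text
pics
{'t': 0.0, 'joint_positions': array([ 1.31236908,  0.33284948, -0.06468399,  1.46092871,  0.02158704,
        1.34988814, -0.08850647]), 'dq': array([-0.00022767,  0.00159861,  0.00146312,  0.0006607 ,  0.00070928,
       -0.00011749, -0.00148363]), 'joint_torque': array([ 2.30730411e-04, -6.25450659e+01,  4.89525776e-02, -3.91596866e+01,
        1.61075051e-02,  1.00457633e-02, -3.64516302e-05]), 'tcp_pos': array([ 0.14593443, -0.60734765,  0.23053589]), 'tool_rot': array([-6.80764116e-04,  9.93056223e-01,  1.17638694e-01, -1.08999546e-04]), 'force': array([1.25816007, 0.36383515, 0.96637265]), 'torque': array([0.04454947, 0.0640295 , 0.00524643]), 'gripper_width': 0.9990030728849676} 0.0187
{'fx': 400.32940038736854, 'fy': 400.32940038736854, 'cx': 283.41159765174814, 'cy': 211.1017607520721, 'k1': -0.06342363087670864, 'world_to_cam': array([[-0.34950186,  0.93689687,  0.00852667,  0.20132636],
       [-0.61675138, -0.2369059 ,  0.75066193,  0.30389962],
       [ 0.70531283,  0.2570989 ,  0.66063149, -1.30383567],
       [ 0.        ,  0.        ,  0.        ,  1.        ]])}
{'fx': 412.9406169399288, 'fy': 412.9406169399288, 'cx': 280.3399112740524, 'cy': 208.40153315743808, 'k1': -0.11366036510279276, 'world_to_cam': array([[-0.00688038, -0.99987214,  0.01443486,  0.00865751],
       [ 0.99267463, -0.00508818,  0.12071116, -0.59885258],
       [-0.12062228,  0.01515966,  0.99258272, -1.01266514],
       [ 0.        ,  0.        ,  0.        ,  1.        ]])}
```

View pics/scene0.png

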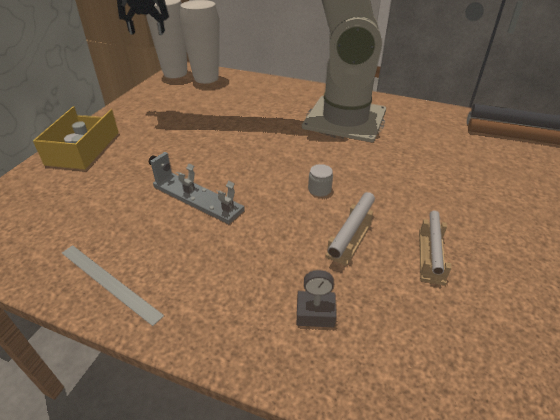

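View pics/top0.png

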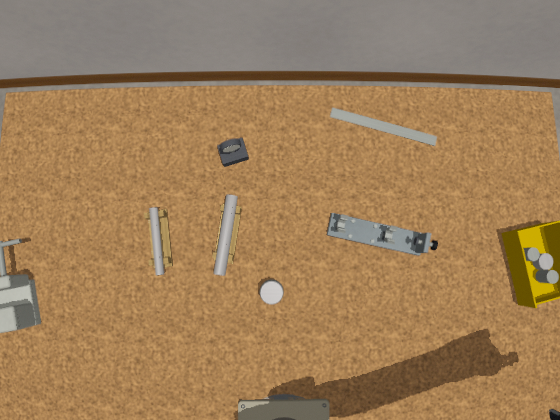

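The top view shows the thick tube around px (227,235), the thin tube at (157,241), the tin at (271,292) and the gauge at (233,151). The jig is around (378,235) with its stop at the right end (422,242). I'll enlarge these areas to measure them.

```bash
cat > h.py <<'E'
import numpy as np, cv2
def proj(f,P):
    W=f["world_to_cam"]; P=np.atleast_2d(P); c=P@W[:3,:3].T+W[:3,3]
    x=c[:,0]/-c[:,2]; y=-c[:,1]/-c[:,2]; s=1+f["k1"]*(x*x+y*y)
    return np.c_[f["fx"]*x*s+f["cx"], f["fy"]*y*s+f["cy"]]
def back(f,uv,z):
    K=np.array([[f["fx"],0,f["cx"]],[0,f["fy"],f["cy"]],[0,0,1]])
    q=cv2.undistortPoints(np.array([[uv]],float),K,np.array([f["k1"],0,0,0,0.]))[0,0]
    W=f["world_to_cam"];R=W[:3,:3];d=R.T@np.array([q[0],-q[1],-1]);o=-R.T@W[:3,3]
    return o+d*(z-o[2])/d[2]
def crop(f,box,s,name,pts=None):
    x0,y0,x1,y1=box
    im=cv2.cvtColor(f["img"],cv2.COLOR_RGB2BGR)[y0:y1,x0:x1]
    im=cv2.resize(im,None,fx=s,fy=s,interpolation=cv2.INTER_CUBIC)
    if pts is not None:
        for u,v in pts: cv2.circle(im,(int((u+.5-x0)*s),int((v+.5-y0)*s)),2,(0,0,255),-1)
    cv2.imwrite(name,im)
E
python3 - <<'E'
from plant import eyes
from h import *
f=eyes.grab_frame("top"); crop(f,(190,180,260,290),5,"pics/t1.png"); crop(f,(320,200,450,270),6,"pics/t2.png")
g=eyes.grab_frame("scene"); crop(g,(140,140,260,230),6,"pics/s2.png");crop(g,(310,180,390,280),6,"pics/s1.png")
E
```

```text
(no output)
```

View pics/t1.png

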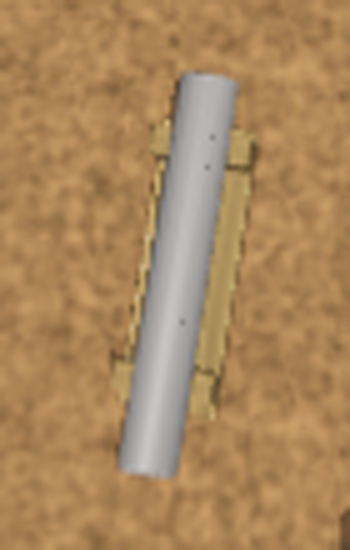

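View pics/t2.png

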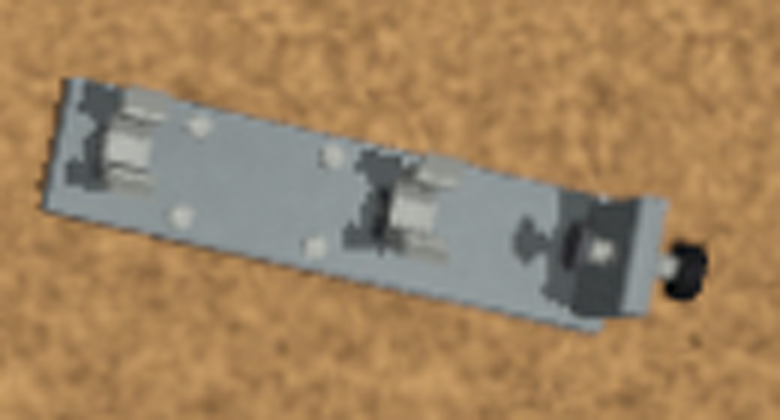

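View pics/s2.png

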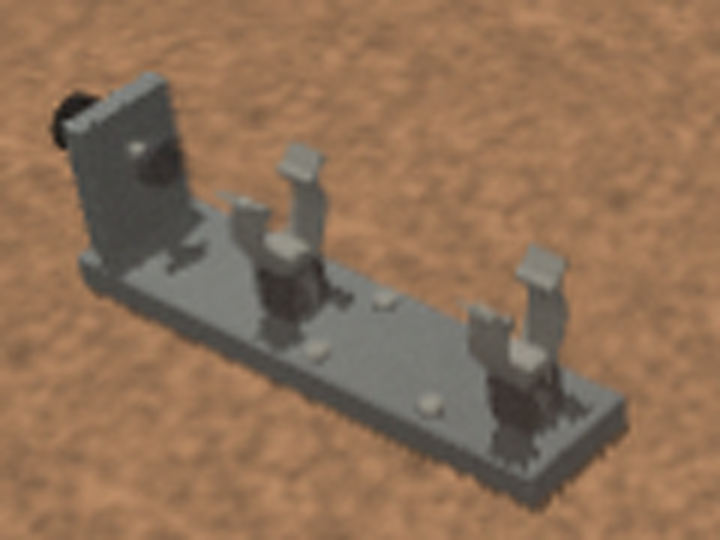

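View pics/s1.png

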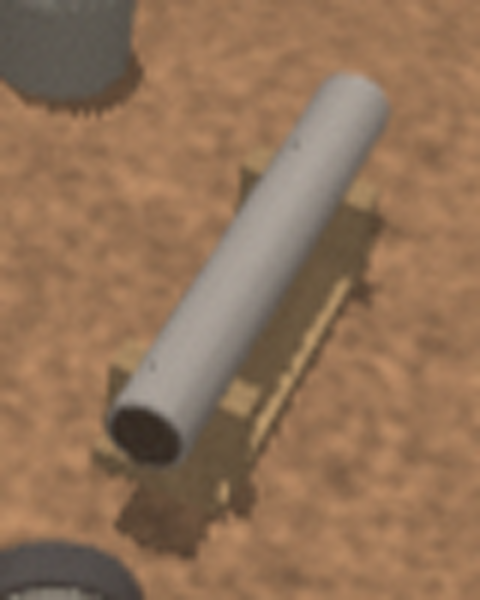

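```bash
cat > fit.py <<'E'
from plant import eyes
from h import *
from scipy.optimize import least_squares
f=eyes.grab_frame("top"); g=eyes.grab_frame("scene")
def un(p,x0,y0,s): return [(p[0]+.5)/s-.5+x0,(p[1]+.5)/s-.5+y0]
L=None
J=[ # cam, crop, px, model (x None => xL)
(f,(320,200,6),(68,78),(L,30,16)),(f,(320,200,6),(47,209),(L,-30,16)),
(f,(320,200,6),(640,197),(145,25,82)),(f,(320,200,6),(667,199),(157,25,82)),(f,(320,200,6),(650,315),(157,-25,82)),(f,(320,200,6),(623,313),(145,-25,82)),
(g,(140,140,6),(78,133),(145,25,82)),(g,(140,140,6),(163,80),(145,-25,82)),(g,(140,140,6),(530,482),(L,30,16)),(g,(140,140,6),(625,400),(L,-30,16)),
(g,(140,140,6),(530,247),(-53,-21.5,80.5)),(g,(140,140,6),(567,261),(-71,-21.5,80.5)),(g,(140,140,6),(288,146),(71,-21.5,80.5)),(g,(140,140,6),(325,158),(53,-21.5,80.5))]
def rot(a): return np.array([[np.cos(a),-np.sin(a),0],[np.sin(a),np.cos(a),0],[0,0,1]])
def res(p,cams=(f,g)):
    r=[]
    for c,o,px,m in J:
        if not any(c is k for k in cams): continue
        m=np.array([p[3]*100 if m[0] is None else m[0],m[1],m[2]])/1000
        P=rot(p[2])@m+[p[0],p[1],0]
        r.append(proj(c,P)[0]-un(px,*o))
    return np.array(r).ravel()
for cams in((f,),(g,),(f,g)):
    s=least_squares(res,[.55,-.2,-1.75,-.8],args=(cams,),loss="soft_l1"); print("jig",s.x,np.degrees(s.x[2])); print(res(s.x,cams).reshape(-1,2).round(1).tolist())
T=[(f,(190,180,5),(183,73),1),(f,(190,180,5),(238,80),1),(f,(190,180,5),(120,468),-1),(f,(190,180,5),(177,478),-1),
(g,(310,180,6),(107,413),1),(g,(310,180,6),(187,445),1),(g,(310,180,6),(331,77),-1),(g,(310,180,6),(389,102),-1)]
def rt(p,cams):
    a=np.array([np.cos(p[2]),np.sin(p[2]),0]);r=[]
    for i,(c,o,px,e) in enumerate(T):
        if not any(c is k for k in cams): continue
        W=c["world_to_cam"];C=-W[:3,:3].T@W[:3,3]
        E=np.array([p[0],p[1],.046])+e*.1*a
        n=np.cross(a,E-C);n/=np.linalg.norm(n)
        pr=proj(c,[E+.015*n,E-.015*n]); q=pr[np.argsort(pr[:,0])][i%2]
        r.append(q-un(px,*o))
    return np.array(r).ravel()
for cams in((f,),(g,),(f,g)):
    s=least_squares(rt,[.55,.15,0.],args=(cams,)); print("tube",s.x,np.degrees(s.x[2])); print(rt(s.x,cams).reshape(-1,2).round(1).tolist())
E
python3 fit.py
```

```text
jig [ 0.54157663 -0.20680101 -1.79482265 -0.87773415] -102.83576292789701
[[0.5, -0.2], [-0.6, 0.5], [0.3, -0.7], [0.4, -0.0], [-0.3, 0.6], [-0.4, -0.1]]
jig [ 0.54541572 -0.20735183 -1.79597925 -0.88360826] -102.90203098649258
[[-0.4, 0.6], [0.5, -0.0], [-0.1, 0.2], [0.2, -0.5], [-0.1, -0.1], [-0.1, 0.3], [0.4, -0.5], [-0.3, -0.1]]
jig [ 0.54356961 -0.20769859 -1.80035937 -0.88341835] -103.15299378173874
[[0.8, -1.2], [-0.5, -0.5], [0.6, -1.2], [0.7, -0.5], [-0.0, 0.1], [-0.2, -0.6], [0.1, 0.1], [1.0, -0.5], [-0.0, -0.3], [0.4, -0.9], [0.1, -0.5], [0.1, -0.1], [0.8, -1.0], [0.1, -0.6]]
tube [ 0.53350601  0.14266379 -0.14844397] -8.505212958100838
[[-0.4, -0.1], [0.4, 0.4], [-0.3, 0.0], [0.3, -0.3]]
tube [ 0.52801902  0.14268311 -0.15093983] -8.64821496519161
[[0.8, -2.1], [0.2, 0.7], [-1.3, -0.3], [0.2, 2.3]]
tube [ 0.5313469   0.14278491 -0.15014357] -8.602593033442341
[[-0.4, 0.7], [0.4, 1.2], [-0.4, 0.9], [0.2, 0.6], [0.4, -0.9], [-0.1, 1.9], [-1.6, 0.6], [-0.1, 3.1]]
```

{"api": "play_rows", "payload": {
  "series": [
    [37, 34, 0, 0, 0, 0],
    [37, 34, 0, 0, 0, 0],
    [37, 34, 0, 0, 0, 0],
    [37, 34, 0, 0, 0, 0],
    [37, 34, 0, 0, 0, 0],
    [37, 34, 0, 0, 0, 0],
    [37, 34, 0, 0, 0, 0],
    [37, 34, 0, 0, 0, -2],
    [38, 35, 0, 0, 0, -2],
    [6, 55, 0, 0, 0, -3],
    [6, 55, 0, 0, 0, -3],
    [6, 55, 0, 0, 0, -3]
  ],
  "claw": 85,
  "force": 80
}}

```text
t: 1.8
tcp_pos: [0.4981, -0.1339, 0.2314]
tool_rot: [0.0, 1.0, 0.004, 0.0]
force: [0.5, -0.5, 0.0]
gripper_width: 0.993
```

{"api": "play_rows", "payload": {
  "series": [
    [7, 55, 0, 0, 0, -3],
    [7, 55, 0, 0, 0, -3],
    [7, 55, 0, 0, 0, -3],
    [6, 55, 0, 0, 0, 0],
    [7, 58, 0, 0, 0, 0],
    [0, 0, 0, 0, 0, 0],
    [0, 0, 0, 0, 0, 0]
  ]
}}

```text
t: 2.68
tcp_pos: [0.532, 0.1418, 0.2311]
tool_rot: [0.0, 0.997, -0.074, -0.0]
force: [-0.4, 0.3, 0.0]
gripper_width: 0.988
```

```bash
cat > st.py <<'E'
from plant import ctrl
import numpy as np
from scipy.spatial.transform import Rotation as R
s=ctrl.read_state(); q=s["tool_rot"]; M=R.from_quat([q[1],q[2],q[3],q[0]]).as_matrix()
print("t",s["t"],"tcp",(s["tcp_pos"]*1000).round(1),"psi",np.degrees(np.arctan2(M[1,0],M[0,0])).round(2),"z",M[:,2].round(4),"F",s["force"].round(2),"T",s["torque"].round(2),"w",round(s["gripper_width"]*85.4,1),"q",s["joint_positions"].round(2))
E
python3 st.py
```

```text
t 2.675 tcp [532.  141.8 231.1] psi -8.49 z [-4.e-04 -5.e-04 -1.e+00] F [-0.4   0.3   0.02] T [ 0.01 -0.04  0.06] w 84.4 q [ 0.24  0.23 -0.67  1.63  0.15  1.33 -2.17]
```

{"api": "play_rows", "payload": {
  "series": [
    [0, 1, -40, 0, 0, 0],
    [0, 0, -40, 0, 0, 0],
    [0, 0, -40, 0, 0, 0],
    [0, 0, -30, 0, 0, 0],
    [0, 0, -25, 0, 0, 0],
    [0, 0, -17, 0, 0, 0],
    [0, 0, -14, 0, 0, 0],
    [0, 0, 0, 0, 0, 0]
  ]
}}

```text
t: 3.68
tcp_pos: [0.5317, 0.1428, 0.0247]
tool_rot: [0.0, 0.997, -0.074, -0.001]
force: [-0.3, -0.7, 0.1]
gripper_width: 0.996
```

```bash
python3 st.py; python3 - <<'E'
from plant import eyes
from h import *
g=eyes.grab_frame("scene");crop(g,(300,140,400,290),4,"pics/s3.png")
f=eyes.grab_frame("top");crop(f,(170,170,270,300),4,"pics/t3.png")
E
```

```text
t 3.675 tcp [531.7 142.8  24.7] psi -8.52 z [-1.1e-03 -5.0e-04 -1.0e+00] F [-0.28 -0.72  0.07] T [-0.    0.03 -0.01] w 85.0 q [ 0.17  0.46 -0.61  1.84  0.32  0.95 -2.3 ]
```

View pics/s3.png

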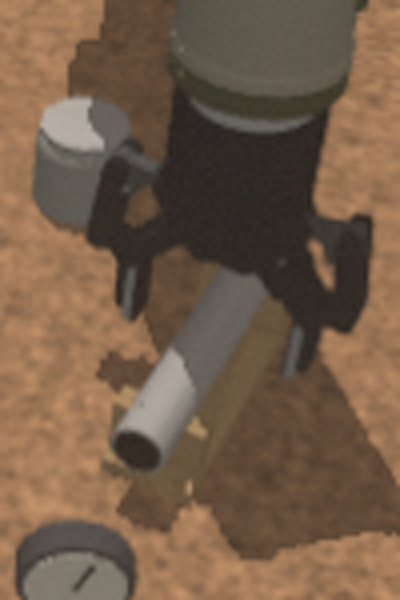

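View pics/t3.png

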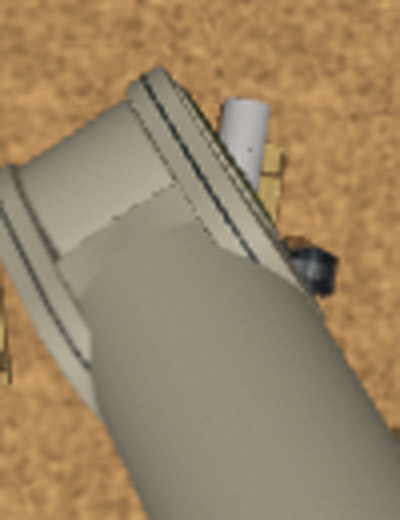

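Both fingers straddle the tube, at about (130,300) and (295,360) in the scene crop. Closing the gripper now.

{"api": "play_rows", "payload": {
  "series": [
    [0, 0, 0, 0, 0, 0],
    [0, 0, 0, 0, 0, 0],
    [0, 0, 0, 0, 0, 0],
    [0, 0, 0, 0, 0, 0],
    [0, 0, 0, 0, 0, 0],
    [0, 0, 0, 0, 0, 0],
    [0, 0, 0, 0, 0, 0],
    [0, 0, 0, 0, 0, 0]
  ],
  "claw": 20,
  "force": 80
}}

```text
t: 4.78
tcp_pos: [0.5323, 0.143, 0.0259]
tool_rot: [0.0, 0.997, -0.074, 0.0]
force: [-1.4, -1.7, 5.3]
gripper_width: 0.325
```

```bash
python3 st.py
```

```text
t 4.775 tcp [532.3 143.   25.9] psi -8.5 z [ 5.e-04 -7.e-04 -1.e+00] F [-1.41 -1.69  5.28] T [-0.44  0.37  0.01] w 27.7 q [ 0.17  0.46 -0.61  1.84  0.32  0.95 -2.3 ]
```

{"api": "play_rows", "payload": {
  "series": [
    [0, 0, 5, 0, 0, 0],
    [0, 0, 10, 0, 0, 0],
    [0, 0, 20, 0, 0, 0],
    [0, 0, 30, 0, 0, 0],
    [0, 0, 40, 0, 0, 0],
    [0, 0, 35, 0, 0, 0],
    [0, 0, 15, 0, 0, 0],
    [0, 0, 0, 0, 0, 0],
    [0, 0, 0, 0, 0, 0]
  ]
}}

```text
t: 5.9
tcp_pos: [0.5314, 0.143, 0.179]
tool_rot: [0.0, 0.997, -0.074, -0.001]
force: [0.2, -0.3, -1.7]
gripper_width: 0.33
```

```bash
python3 st.py; python3 - <<'E'
from plant import eyes
from h import *
g=eyes.grab_frame("scene");crop(g,(280,80,420,290),3.5,"pics/s4.png")
E
```

```text
t 5.9 tcp [531.4 143.  179. ] psi -8.49 z [-1.9e-03 -5.0e-04 -1.0e+00] F [ 0.25 -0.29 -1.73] T [ 0.02  0.01 -0.  ] w 28.2 q [ 0.23  0.27 -0.67  1.7   0.18  1.23 -2.2 ]
```

View pics/s4.png

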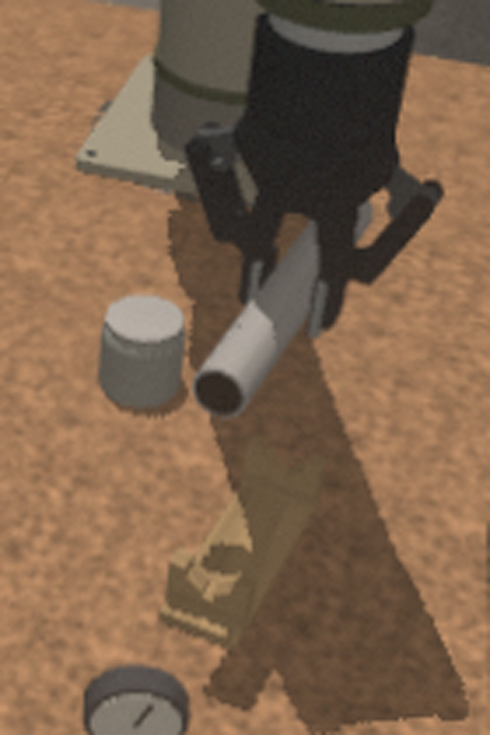

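{"api": "play_rows", "payload": {
  "series": [
    [1, -15, 0, 0, 0, 4],
    [1, -25, 0, 0, 0, 7],
    [1, -33, 0, 0, 0, 8],
    [1, -34, 0, 0, 0, 8],
    [1, -34, 0, 0, 0, 8],
    [1, -34, 0, 0, 0, 8],
    [1, -34, 0, 0, 0, 8],
    [1, -34, 0, 0, 0, 8],
    [1, -34, 0, 0, 0, 8],
    [1, -33, 0, 0, 0, 8],
    [1, -25, 0, 0, 0, 7],
    [0, -15, 0, 0, 0, 3.6]
  ]
}}

```text
t: 7.45
tcp_pos: [0.5423, -0.2082, 0.1788]
tool_rot: [-0.001, 0.782, 0.624, -0.0]
force: [0.0, 0.6, -0.2]
gripper_width: 0.327
```

{"api": "play_rows", "payload": {
  "series": [
    [0, 0, -10, 0, 0, 0],
    [0, 0, -15, 0, 0, 0],
    [0, 0, -15, 0, 0, 0],
    [0, 0, -10, 0, 0, 0],
    [0, 0, 0, 0, 0, 0],
    [0, 0, 0, 0, 0, 0]
  ]
}}

```text
t: 8.2
tcp_pos: [0.5433, -0.2066, 0.1307]
tool_rot: [0.0, 0.782, 0.623, 0.0]
force: [-0.5, -1.6, -1.4]
gripper_width: 0.33
```

```bash
python3 st.py; python3 - <<'E'
from plant import eyes
from h import *
g=eyes.grab_frame("scene");crop(g,(120,90,270,240),5,"pics/s5.png")
f=eyes.grab_frame("top");crop(f,(310,180,450,290),5.5,"pics/t5.png")
E
```

```text
t 8.2 tcp [ 543.3 -206.6  130.7] psi 77.12 z [ 7.e-04 -2.e-04 -1.e+00] F [-0.51 -1.56 -1.37] T [-0.03  0.04 -0.02] w 28.2 q [ 0.81  0.39 -0.65  1.68  0.25  1.16 -0.12]
```

View pics/s5.png

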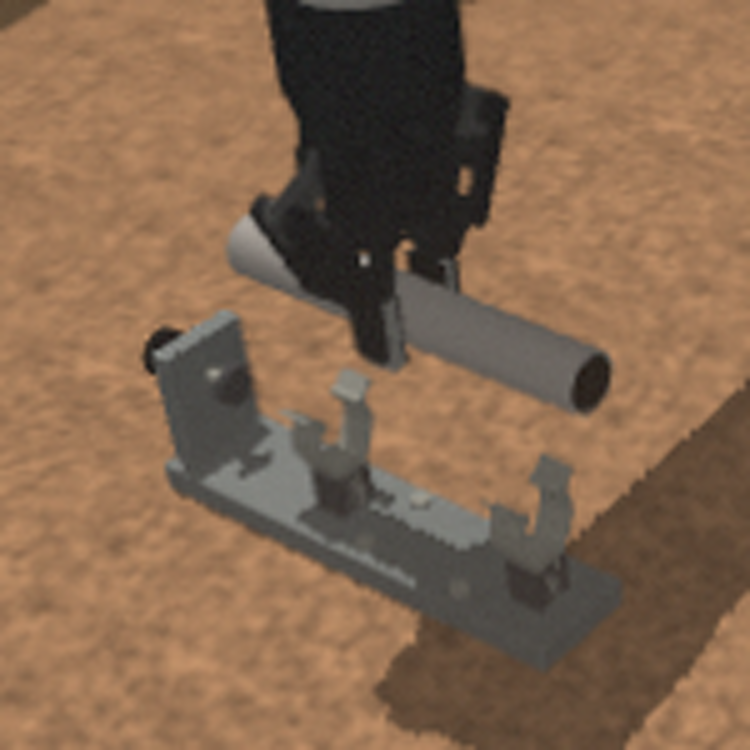

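View pics/t5.png

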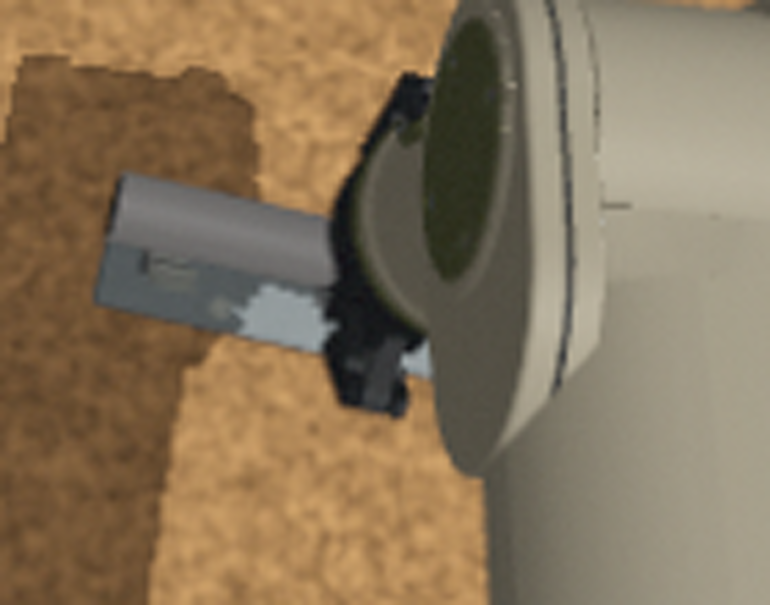

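```bash
cat > ov.py <<'E'
from plant import eyes
from h import *
import sys
# args: tube x y z yaw(deg)
def tube_pts(c,x,y,z,yaw):
    W=c["world_to_cam"];C=-W[:3,:3].T@W[:3,3];a=np.array([np.cos(yaw),np.sin(yaw),0]);P=[]
    for e in np.linspace(-.1,.1,21):
        E=np.array([x,y,z])+e*a;n=np.cross(a,E-C);n/=np.linalg.norm(n);P+=[E+.015*n,E-.015*n]
    b=np.cross(a,[0,0,1])
    for t in np.linspace(0,2*np.pi,24):
        for s in(-1,1): P.append(np.array([x,y,z])+s*.1*a+.015*(np.cos(t)*b+np.array([0,0,np.sin(t)])))
    return proj(c,np.array(P))
def jig_pts(c,x,y,yaw):
    R=np.array([[np.cos(yaw),-np.sin(yaw),0],[np.sin(yaw),np.cos(yaw),0],[0,0,1]])
    P=[(X,s*30,16) for X in np.linspace(-88,157,20) for s in(-1,1)]+[(-88,t,16) for t in np.linspace(-30,30,7)]
    P+=[(145,t,82) for t in np.linspace(-25,25,7)]+[(X,s*21.5,80.5) for X in(-71,-53,53,71) for s in(-1,1)]
    return proj(c,np.array(P)/1000@R.T+[x,y,0])
a=[float(v) for v in sys.argv[2:9]]
g=eyes.grab_frame("scene");f=eyes.grab_frame("top")
for c,box,n in((g,(130,100,260,240),"s"),(f,(310,190,450,280),"t")):
    crop(c,box,5.5,f"pics/{sys.argv[1]}{n}.png",np.r_[tube_pts(c,a[0],a[1],a[2],np.radians(a[3])),jig_pts(c,a[4],a[5],np.radians(a[6]))])
E
python3 ov.py o1 .5433 -.2066 .1508 77.12 .5425 -.207 -102.9
```

```text
(no output)
```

View pics/o1s.png

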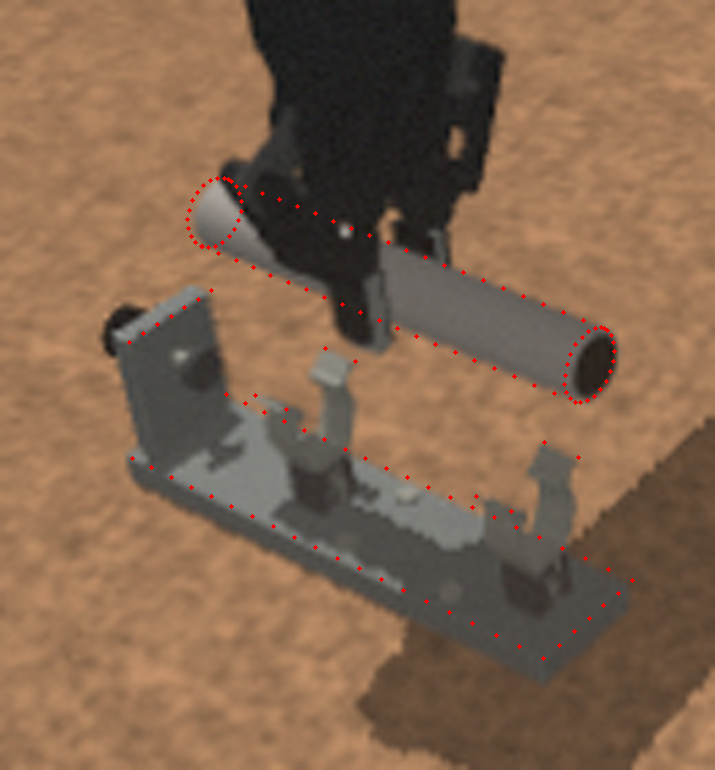

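View pics/o1t.png

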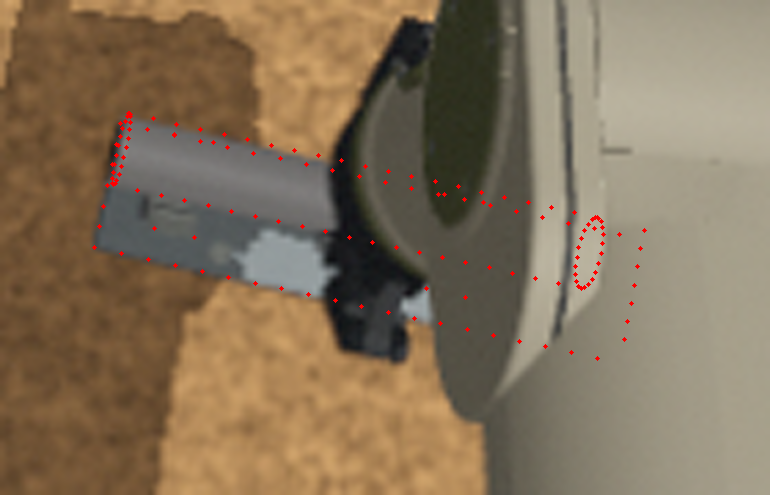

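{"api": "play_rows", "payload": {
  "series": [
    [-0.5, 0, -15, 0, 0, 0],
    [0, 0, -20, 0, 0, 0],
    [0, 0, -15, 0, 0, 0],
    [0, 0, -8, 0, 0, 0],
    [0, 0, -4, 0, 0, 0],
    [0, 0, 0, 0, 0, 0],
    [0, 0, 0, 0, 0, 0]
  ]
}}

```text
t: 9.28
tcp_pos: [0.5429, -0.2068, 0.0689]
tool_rot: [0.0, 0.782, 0.623, 0.0]
force: [-0.9, 0.2, -1.4]
gripper_width: 0.33
```

```bash
python3 st.py; python3 ov.py o2 .5425 -.2066 .0888 77.12 .5425 -.207 -102.9
```

```text
t 9.275 tcp [ 542.9 -206.8   68.9] psi 77.11 z [ 9.e-04 -3.e-04 -1.e+00] F [-0.87  0.17 -1.42] T [-0.02  0.01  0.01] w 28.2 q [ 0.79  0.46 -0.62  1.73  0.3   1.05 -0.16]
```

View pics/o2s.png

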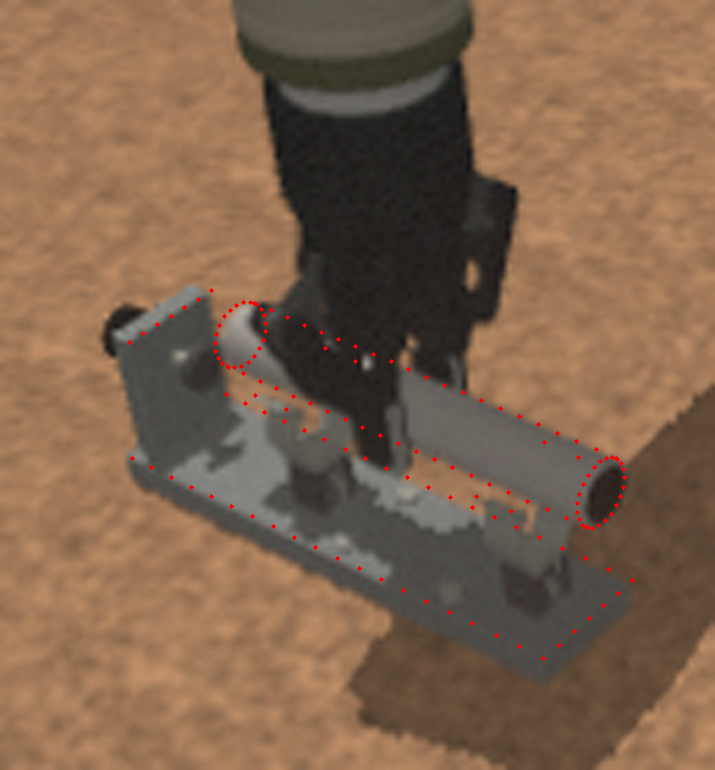

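The scene crop shows the tube over both clips. Its near end is at (602,490), and it sits about level between the jaws. Lowering slowly now.

{"api": "play_rows", "payload": {
  "series": [
    [0, 0, -2, 0, 0, 0],
    [0, 0, -1, 0, 0, 0],
    [0, 0, -1, 0, 0, 0],
    [0, 0, -1, 0, 0, 0],
    [0, 0, -1, 0, 0, 0],
    [0, 0, -1, 0, 0, 0],
    [0, 0, -1, 0, 0, 0],
    [0, 0, -1, 0, 0, 0]
  ]
}}

```text
t: 10.38
tcp_pos: [0.5443, -0.2071, 0.0613]
tool_rot: [0.002, 0.782, 0.623, 0.001]
force: [-0.3, 0.3, 12.2]
gripper_width: 0.329
```

```bash
python3 st.py
```

```text
t 10.375 tcp [ 544.3 -207.1   61.3] psi 77.11 z [ 0.0037 -0.0015 -1.    ] F [-0.3   0.28 12.21] T [ 0.08 -0.02 -0.06] w 28.1 q [ 0.79  0.47 -0.62  1.74  0.31  1.03 -0.16]
```

{"api": "play_rows", "payload": {
  "series": [
    [0, 0, -1, 0, 0, 0],
    [0, 0, -1, 0, 0, 0],
    [0, 0, -1, 0, 0, 0],
    [0, 0, -1, 0, 0, 0]
  ]
}}

```text
t: 10.88
tcp_pos: [0.5443, -0.2071, 0.0573]
tool_rot: [0.002, 0.782, 0.623, 0.001]
force: [-0.5, 0.3, 13.8]
gripper_width: 0.33
```

{"api": "play_rows", "payload": {
  "series": [
    [0, 0, -1, 0, 0, 0],
    [0, 0, -1, 0, 0, 0],
    [0, 0, -1, 0, 0, 0]
  ]
}}

```text
t: 11.25
tcp_pos: [0.5442, -0.2071, 0.0542]
tool_rot: [0.002, 0.782, 0.623, 0.001]
force: [0.1, 0.7, 11.5]
gripper_width: 0.327
```

```bash
python3 st.py
```

```text
t 11.25 tcp [ 544.2 -207.1   54.2] psi 77.11 z [ 0.0035 -0.0014 -1.    ] F [ 0.07  0.66 11.52] T [-0.02  0.11 -0.02] w 27.9 q [ 0.78  0.47 -0.61  1.74  0.31  1.02 -0.17]
```

{"api": "play_rows", "payload": {
  "series": [
    [0, 0, -1, 0, 0, 0],
    [0, 0, -1, 0, 0, 0],
    [0, 0, -1, 0, 0, 0]
  ]
}}

```text
t: 11.62
tcp_pos: [0.5439, -0.2071, 0.0508]
tool_rot: [0.001, 0.782, 0.623, 0.001]
force: [0.5, 0.4, 9.0]
gripper_width: 0.325
```

{"api": "play_rows", "payload": {
  "series": [
    [0, 0, -1, 0, 0, 0],
    [0, 0, -1, 0, 0, 0],
    [0, 0, -1, 0, 0, 0]
  ]
}}

```text
t: 12.0
tcp_pos: [0.5436, -0.207, 0.0473]
tool_rot: [0.001, 0.782, 0.623, 0.001]
force: [0.9, -0.6, 6.2]
gripper_width: 0.325
```

{"api": "play_rows", "payload": {
  "series": [
    [0, 0, -1, 0, 0, 0],
    [0, 0, -1, 0, 0, 0],
    [0, 0, -1, 0, 0, 0]
  ]
}}

```text
t: 12.38
tcp_pos: [0.5429, -0.2068, 0.0434]
tool_rot: [0.0, 0.782, 0.623, 0.0]
force: [2.0, -0.8, 1.6]
gripper_width: 0.328
```

{"api": "play_rows", "payload": {
  "series": [
    [0, 0, -1, 0, 0, 0],
    [0, 0, -1, 0, 0, 0]
  ]
}}

```text
t: 12.62
tcp_pos: [0.5426, -0.2067, 0.0411]
tool_rot: [0.0, 0.782, 0.623, 0.0]
force: [5.3, -1.4, -1.1]
gripper_width: 0.327
```

```bash
python3 st.py
```

```text
t 12.625 tcp [ 542.6 -206.7   41.1] psi 77.11 z [ 2.e-04  1.e-04 -1.e+00] F [ 5.31 -1.37 -1.12] T [-0.22 -1.08 -0.04] w 27.9 q [ 0.78  0.49 -0.61  1.75  0.32  1.   -0.18]
```

{"api": "play_rows", "payload": {
  "series": [
    [0.5, -0.1, 0, 0, 0, 0],
    [0.5, -0.1, 0, 0, 0, 0],
    [0, 0, 0, 0, 0, 0]
  ]
}}

```text
t: 13.0
tcp_pos: [0.5431, -0.2068, 0.041]
tool_rot: [-0.0, 0.782, 0.623, -0.0]
force: [3.2, -0.4, -3.4]
gripper_width: 0.323
```

{"api": "play_rows", "payload": {
  "series": [
    [0, 0, -0.5, 0, 0, 0],
    [0, 0, -0.5, 0, 0, 0]
  ]
}}

```text
t: 13.25
tcp_pos: [0.5434, -0.2069, 0.0403]
tool_rot: [-0.0, 0.782, 0.623, -0.0]
force: [1.6, -1.3, -2.0]
gripper_width: 0.33
```

{"api": "play_rows", "payload": {
  "series": [
    [0, 0, -0.5, 0, 0, 0],
    [0, 0, -0.5, 0, 0, 0]
  ]
}}

```text
t: 13.5
tcp_pos: [0.5436, -0.2069, 0.0397]
tool_rot: [0.0, 0.782, 0.623, -0.0]
force: [-0.8, -0.4, 7.7]
gripper_width: 0.326
```

```bash
python3 st.py
```

```text
t 13.5 tcp [ 543.6 -206.9   39.7] psi 77.11 z [ 1.e-04 -2.e-04 -1.e+00] F [-0.82 -0.37  7.65] T [0.09 0.34 0.  ] w 27.8 q [ 0.78  0.49 -0.61  1.75  0.33  1.   -0.18]
```

{"api": "play_rows", "payload": {
  "series": [
    [0, 0, -0.5, 0, 0, 0],
    [0, 0, 0, 0, 0, 0]
  ]
}}

```text
t: 13.75
tcp_pos: [0.5436, -0.207, 0.0397]
tool_rot: [0.0, 0.782, 0.623, -0.0]
force: [-2.1, 0.4, 9.4]
gripper_width: 0.326
```

```bash
python3 st.py;python3 ov.py o3 .5436 -.2069 .060 77.12 .5436 -.207 -102.9
```

```text
t 13.75 tcp [ 543.6 -207.    39.7] psi 77.11 z [ 0.e+00 -5.e-04 -1.e+00] F [-2.12  0.41  9.43] T [ 0.18  0.61 -0.03] w 27.8 q [ 0.78  0.49 -0.61  1.75  0.33  1.   -0.18]
```

View pics/o3s.png

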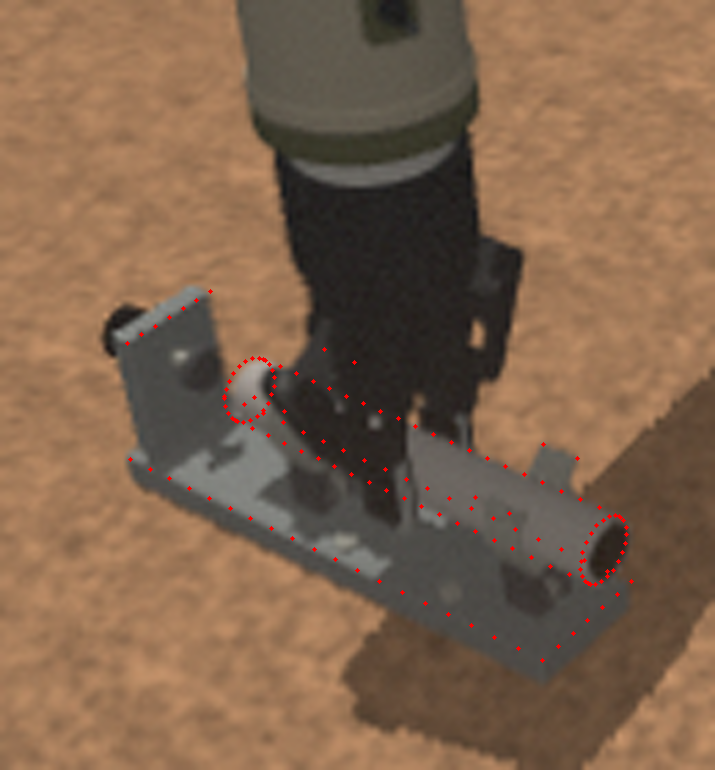

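{"api": "play_rows", "payload": {
  "series": [
    [0, 0, 1, 0, 0, 0],
    [-0.2, -1, 0.5, 0, 0, 0],
    [-0.2, -1, 0, 0, 0, 0],
    [-0.2, -1, 0, 0, 0, 0],
    [-0.2, -1, 0, 0, 0, 0],
    [-0.2, -1, 0, 0, 0, 0],
    [-0.3, -1, 0, 0, 0, 0]
  ]
}}

```text
t: 14.72
tcp_pos: [0.5424, -0.2116, 0.0399]
tool_rot: [-0.001, 0.782, 0.624, 0.001]
force: [3.3, 3.2, -6.2]
gripper_width: 0.327
```

```bash
cat >> st.py <<'E'
d=np.array([-.2233,-.9748,0]);b=np.array([.9748,-.2233,0])
print("along",round(float(d@(s["tcp_pos"]-[.5436,-.2069,0]))*1000,2),"lat",round(float(b@(s["tcp_pos"]-[.5436,-.2069,0]))*1000,2),"Falong",round(float(d@s["force"]),2),"Flat",round(float(b@s["force"]),2))
E
python3 st.py
```

```text
t 14.725 tcp [ 542.4 -211.6   39.9] psi 77.17 z [ 2.0e-04  1.8e-03 -1.0e+00] F [ 3.32  3.22 -6.19] T [ 0.57 -0.91 -0.07] w 27.9 q [ 0.79  0.5  -0.61  1.75  0.32  1.   -0.17]
along 4.85 lat -0.09 Falong -3.88 Flat 2.51
```

{"api": "play_rows", "payload": {
  "series": [
    [0.1, -1, -0.4, 0, 0, 0],
    [0, -1, -0.4, 0, 0, 0],
    [-0.2, -1, 0, 0, 0, 0],
    [-0.3, -1, 0, 0, 0, 0],
    [-0.2, -1, 0, 0, 0, 0],
    [-0.2, -1, 0, 0, 0, 0]
  ]
}}

```text
t: 15.48
tcp_pos: [0.5422, -0.2151, 0.0397]
tool_rot: [-0.001, 0.781, 0.624, 0.001]
force: [0.8, 10.6, 3.0]
gripper_width: 0.329
```

```bash
python3 st.py
```

```text
t 15.475 tcp [ 542.2 -215.1   39.7] psi 77.29 z [ 5.e-04  4.e-03 -1.e+00] F [ 0.84 10.55  2.99] T [ 2.24 -0.34 -0.06] w 28.1 q [ 0.79  0.5  -0.61  1.74  0.32  1.   -0.16]
along 8.27 lat 0.5 Falong -10.47 Flat -1.53
```

{"api": "play_rows", "payload": {
  "series": [
    [-0.2, -1, 0, 0, 0, 0],
    [0, 0, 0, 0, 0, 0]
  ]
}}

```text
t: 15.72
tcp_pos: [0.542, -0.2163, 0.0397]
tool_rot: [-0.001, 0.781, 0.624, 0.001]
force: [1.8, 10.6, 2.3]
gripper_width: 0.327
```

```bash
python3 st.py;python3 ov.py o4 .5422 -.2151 .060 77.12 .5436 -.207 -102.9
```

```text
t 15.725 tcp [ 542.  -216.3   39.7] psi 77.28 z [ 5.0e-04  3.8e-03 -1.0e+00] F [ 1.84 10.58  2.33] T [ 2.08 -0.27 -0.03] w 27.9 q [ 0.79  0.5  -0.61  1.74  0.32  1.   -0.15]
along 9.52 lat 0.52 Falong -10.73 Flat -0.57
```

View pics/o4s.png

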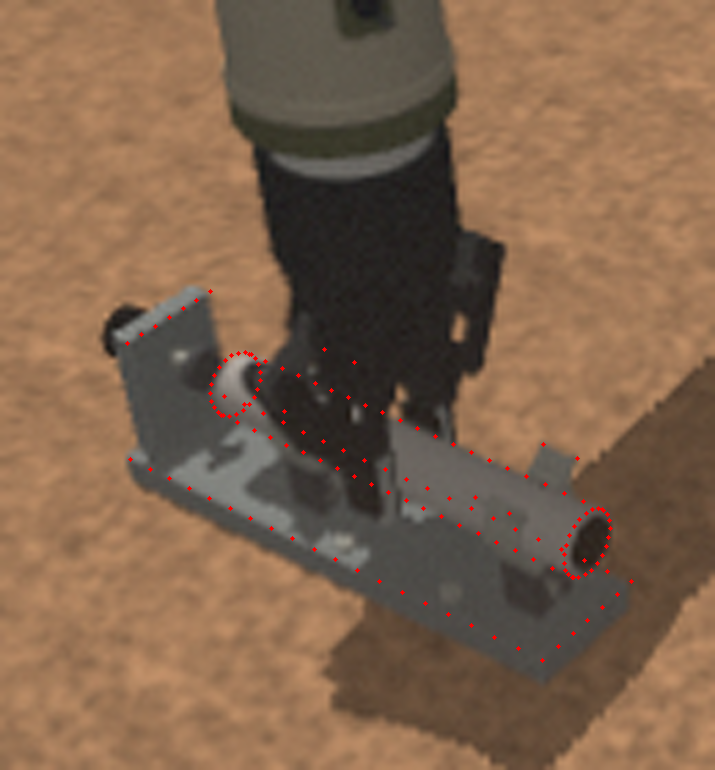

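The tube is sliding at about 10 N, so that reads as friction. Its far end at (237,385) hasn't reached the pad at about (205,368) yet.

{"api": "play_rows", "payload": {
  "series": [
    [-0.2, -1, 0, 0, 0, 0],
    [-0.2, -1, 0, 0, 0, 0],
    [-0.3, -1, 0, 0, 0, 0]
  ]
}}

```text
t: 16.2
tcp_pos: [0.5413, -0.2192, 0.0397]
tool_rot: [-0.001, 0.781, 0.624, 0.001]
force: [2.5, 10.1, 3.8]
gripper_width: 0.329
```

{"api": "play_rows", "payload": {
  "series": [
    [-0.2, -0.5, 0, 0, 0, 0],
    [-0.1, -0.5, 0, 0, 0, 0],
    [-0.1, -0.5, 0, 0, 0, 0],
    [-0.1, -0.5, 0, 0, 0, 0]
  ]
}}

```text
t: 16.7
tcp_pos: [0.5409, -0.2211, 0.0397]
tool_rot: [-0.001, 0.781, 0.624, 0.001]
force: [0.7, 11.4, 3.9]
gripper_width: 0.325
```

```bash
python3 st.py
```

```text
t 16.7 tcp [ 540.9 -221.1   39.7] psi 77.29 z [ 6.e-04  4.e-03 -1.e+00] F [ 0.7  11.37  3.86] T [ 2.22 -0.32 -0.04] w 27.8 q [ 0.8   0.5  -0.6   1.74  0.32  1.   -0.14]
along 14.45 lat 0.5 Falong -11.24 Flat -1.86
```

{"api": "play_rows", "payload": {
  "series": [
    [-0.1, -0.5, 0, 0, 0, 0],
    [-0.1, -0.5, 0, 0, 0, 0],
    [-0.1, -0.5, 0, 0, 0, 0]
  ]
}}

```text
t: 17.08
tcp_pos: [0.5405, -0.2226, 0.0397]
tool_rot: [-0.001, 0.781, 0.624, 0.001]
force: [1.2, 10.7, 2.7]
gripper_width: 0.332
```

{"api": "play_rows", "payload": {
  "series": [
    [-0.1, -0.5, 0, 0, 0, 0],
    [-0.1, -0.5, 0, 0, 0, 0],
    [-0.1, -0.5, 0, 0, 0, 0]
  ]
}}

```text
t: 17.45
tcp_pos: [0.5402, -0.2241, 0.0397]
tool_rot: [-0.001, 0.781, 0.624, 0.001]
force: [1.2, 11.9, 2.9]
gripper_width: 0.328
```

{"api": "play_rows", "payload": {
  "series": [
    [-0.1, -0.5, 0, 0, 0, 0],
    [-0.1, -0.5, 0, 0, 0, 0],
    [-0.1, -0.5, 0, 0, 0, 0]
  ]
}}

```text
t: 17.82
tcp_pos: [0.5398, -0.2256, 0.0397]
tool_rot: [-0.001, 0.781, 0.624, 0.001]
force: [1.6, 11.8, 3.2]
gripper_width: 0.331
```

```bash
python3 st.py;python3 ov.py o5 .5409 -.2249 .060 77.12 .5436 -.207 -102.9
```

```text
t 17.825 tcp [ 539.8 -225.6   39.7] psi 77.29 z [ 3.e-04  4.e-03 -1.e+00] F [ 1.56 11.79  3.2 ] T [ 2.19 -0.2  -0.05] w 28.3 q [ 0.81  0.5  -0.6   1.74  0.32  1.01 -0.14]
along 19.06 lat 0.5 Falong -11.84 Flat -1.11
```

View pics/o5s.png

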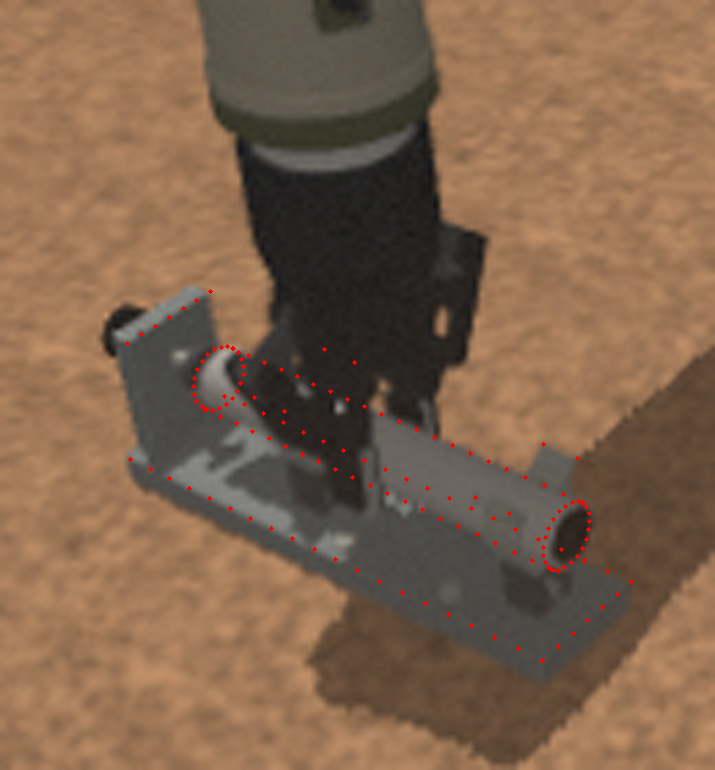

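{"api": "play_rows", "payload": {
  "series": [
    [-0.1, -0.5, 0, 0, 0, 0],
    [-0.1, -0.5, 0, 0, 0, 0],
    [-0.1, -0.5, 0, 0, 0, 0]
  ]
}}

```text
t: 18.3
tcp_pos: [0.5395, -0.2271, 0.0397]
tool_rot: [-0.001, 0.781, 0.624, 0.001]
force: [0.7, 11.6, 4.8]
gripper_width: 0.326
```

{"api": "play_rows", "payload": {
  "series": [
    [-0.1, -0.5, 0, 0, 0, 0],
    [-0.1, -0.5, 0, 0, 0, 0]
  ]
}}

```text
t: 18.55
tcp_pos: [0.5393, -0.2282, 0.0397]
tool_rot: [-0.001, 0.781, 0.624, 0.001]
force: [0.8, 11.1, 3.3]
gripper_width: 0.327
```

{"api": "play_rows", "payload": {
  "series": [
    [-0.1, -0.5, 0, 0, 0, 0],
    [-0.1, -0.5, 0, 0, 0, 0]
  ]
}}

```text
t: 18.8
tcp_pos: [0.5391, -0.2292, 0.0397]
tool_rot: [-0.002, 0.781, 0.624, 0.001]
force: [0.2, 11.0, 4.1]
gripper_width: 0.329
```

{"api": "play_rows", "payload": {
  "series": [
    [-0.1, -0.5, 0, 0, 0, 0],
    [-0.1, -0.5, 0, 0, 0, 0]
  ]
}}

```text
t: 19.05
tcp_pos: [0.5388, -0.2302, 0.0397]
tool_rot: [-0.001, 0.781, 0.624, 0.001]
force: [0.2, 10.8, 3.3]
gripper_width: 0.328
```

{"api": "play_rows", "payload": {
  "series": [
    [-0.1, -0.5, 0, 0, 0, 0],
    [-0.1, -0.5, 0, 0, 0, 0]
  ]
}}

```text
t: 19.3
tcp_pos: [0.5387, -0.2312, 0.0397]
tool_rot: [-0.002, 0.781, 0.624, 0.001]
force: [0.6, 10.3, 3.9]
gripper_width: 0.326
```

{"api": "play_rows", "payload": {
  "series": [
    [-0.1, -0.5, 0, 0, 0, 0],
    [-0.1, -0.5, 0, 0, 0, 0]
  ]
}}

```text
t: 19.55
tcp_pos: [0.5384, -0.2321, 0.0397]
tool_rot: [-0.002, 0.781, 0.624, 0.001]
force: [0.3, 11.4, 4.4]
gripper_width: 0.331
```

```bash
python3 st.py
```

```text
t 19.55 tcp [ 538.4 -232.1   39.7] psi 77.28 z [-0.      0.0039 -1.    ] F [ 0.29 11.43  4.41] T [ 2.29 -0.02 -0.06] w 28.2 q [ 0.81  0.5  -0.6   1.73  0.32  1.01 -0.12]
along 25.75 lat 0.59 Falong -11.2 Flat -2.27
```

{"api": "play_rows", "payload": {
  "series": [
    [-0.1, -0.5, 0, 0, 0, 0],
    [-0.1, -0.5, 0, 0, 0, 0]
  ]
}}

```text
t: 19.8
tcp_pos: [0.5382, -0.2331, 0.0397]
tool_rot: [-0.002, 0.781, 0.624, 0.001]
force: [0.6, 10.7, 5.1]
gripper_width: 0.329
```

{"api": "play_rows", "payload": {
  "series": [
    [-0.1, -0.5, 0, 0, 0, 0],
    [-0.1, -0.5, 0, 0, 0, 0]
  ]
}}

```text
t: 20.05
tcp_pos: [0.538, -0.2341, 0.0397]
tool_rot: [-0.002, 0.781, 0.624, 0.001]
force: [-0.2, 10.6, 4.2]
gripper_width: 0.325
```

```bash
python3 st.py;python3 ov.py o6 .538 -.2341 .060 77.12 .5436 -.207 -102.9
```

```text
t 20.05 tcp [ 538.  -234.1   39.7] psi 77.28 z [-1.e-04  4.e-03 -1.e+00] F [-0.22 10.58  4.2 ] T [ 2.3   0.   -0.07] w 27.8 q [ 0.82  0.5  -0.6   1.73  0.32  1.01 -0.12]
along 27.75 lat 0.62 Falong -10.27 Flat -2.58
```

View pics/o6s.png

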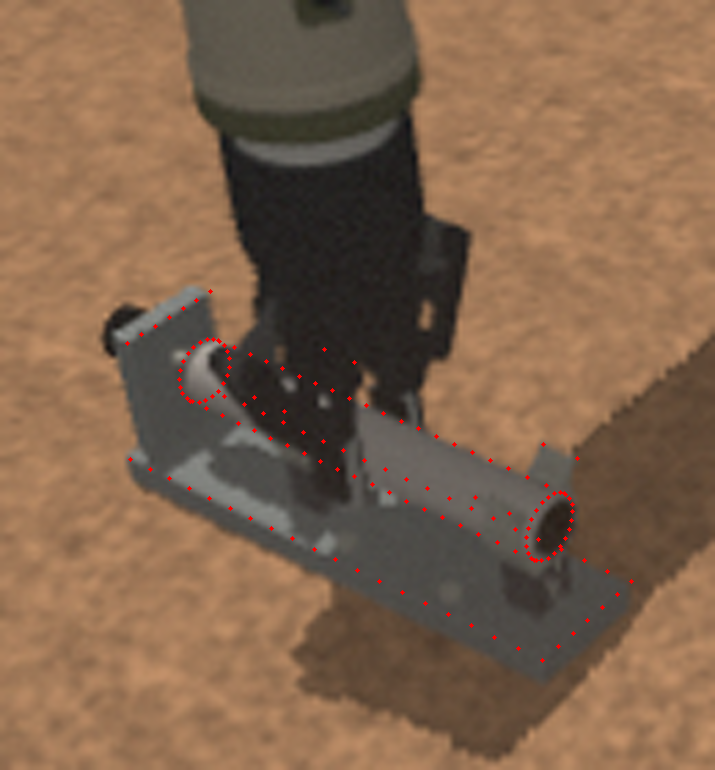

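{"api": "play_rows", "payload": {
  "series": [
    [-0.1, -0.5, 0, 0, 0, 0],
    [-0.1, -0.5, 0, 0, 0, 0]
  ]
}}

```text
t: 20.4
tcp_pos: [0.5378, -0.2351, 0.0397]
tool_rot: [-0.002, 0.781, 0.624, 0.001]
force: [0.4, 11.3, 4.8]
gripper_width: 0.326
```

{"api": "play_rows", "payload": {
  "series": [
    [-0.1, -0.5, 0, 0, 0, 0],
    [-0.1, -0.5, 0, 0, 0, 0]
  ]
}}

```text
t: 20.65
tcp_pos: [0.5376, -0.2359, 0.0397]
tool_rot: [-0.002, 0.781, 0.624, 0.001]
force: [1.5, 11.9, 5.3]
gripper_width: 0.331
```

```bash
python3 st.py
```

```text
t 20.65 tcp [ 537.6 -235.9   39.7] psi 77.29 z [-1.0e-04  4.2e-03 -1.0e+00] F [ 1.54 11.88  5.26] T [ 2.62 -0.03 -0.09] w 28.2 q [ 0.82  0.5  -0.6   1.73  0.32  1.01 -0.12]
along 29.62 lat 0.67 Falong -11.92 Flat -1.15
```

{"api": "play_rows", "payload": {
  "series": [
    [-0.1, -0.5, 0, 0, 0, 0]
  ]
}}

```text
t: 20.78
tcp_pos: [0.5376, -0.236, 0.0397]
tool_rot: [-0.002, 0.781, 0.625, 0.001]
force: [0.3, 14.4, 5.9]
gripper_width: 0.33
```

{"api": "play_rows", "payload": {
  "series": [
    [-0.1, -0.5, 0, 0, 0, 0]
  ]
}}

```text
t: 20.9
tcp_pos: [0.5376, -0.236, 0.0397]
tool_rot: [-0.002, 0.781, 0.625, 0.002]
force: [0.2, 15.6, 6.3]
gripper_width: 0.332
```

```bash
python3 st.py
```

```text
t 20.9 tcp [ 537.6 -236.    39.7] psi 77.32 z [ 0.      0.0053 -1.    ] F [ 0.16 15.56  6.27] T [ 3.16 -0.12 -0.2 ] w 28.3 q [ 0.82  0.5  -0.6   1.73  0.32  1.01 -0.12]
along 29.65 lat 0.68 Falong -15.2 Flat -3.32
```

Contact: the TCP has stopped advancing while the force climbs. A little more pressure will do it.

{"api": "play_rows", "payload": {
  "series": [
    [-0.1, -0.5, 0, 0, 0, 0],
    [-0.1, -0.4, 0, 0, 0, 0],
    [0, 0, 0, 0, 0, 0]
  ]
}}

```text
t: 21.28
tcp_pos: [0.5376, -0.2359, 0.0397]
tool_rot: [-0.002, 0.781, 0.625, 0.002]
force: [0.1, 16.7, 5.2]
gripper_width: 0.326
```

```bash
python3 st.py
```

```text
t 21.275 tcp [ 537.6 -235.9   39.7] psi 77.36 z [ 1.0e-04  6.3e-03 -1.0e+00] F [ 0.11 16.68  5.19] T [ 3.44 -0.15 -0.22] w 27.9 q [ 0.82  0.5  -0.6   1.73  0.32  1.01 -0.11]
along 29.62 lat 0.66 Falong -16.28 Flat -3.62
```

{"api": "play_rows", "payload": {
  "series": [
    [0.2, -0.5, 0, 0, 0, 0],
    [0.1, -0.3, 0, 0, 0, 0],
    [0, 0, 0, 0, 0, 0]
  ]
}}

```text
t: 21.65
tcp_pos: [0.5376, -0.2359, 0.0397]
tool_rot: [-0.003, 0.78, 0.625, 0.002]
force: [-1.5, 19.8, 8.3]
gripper_width: 0.332
```

```bash
python3 st.py
```

```text
t 21.65 tcp [ 537.6 -235.9   39.7] psi 77.39 z [-9.0e-04  7.1e-03 -1.0e+00] F [-1.46 19.85  8.26] T [ 3.97  0.41 -0.24] w 28.3 q [ 0.82  0.51 -0.6   1.73  0.32  1.01 -0.11]
along 29.65 lat 0.67 Falong -19.02 Flat -5.86
```

{"api": "play_rows", "payload": {
  "series": [
    [-0.2, 0.7, 0.3, 0, 0, 0],
    [-0.2, 0.7, 0.3, 0, 0, 0],
    [-0.2, 0.6, 0.2, 0, 0, 0],
    [0, 0, 0, 0, 0, 0]
  ]
}}

```text
t: 22.15
tcp_pos: [0.5375, -0.2358, 0.0398]
tool_rot: [-0.002, 0.781, 0.625, 0.002]
force: [6.0, 13.0, -4.8]
gripper_width: 0.328
```

```bash
python3 st.py
```

```text
t 22.15 tcp [ 537.5 -235.8   39.8] psi 77.34 z [ 9.0e-04  5.2e-03 -1.0e+00] F [ 5.98 12.99 -4.76] T [ 2.38 -1.21  0.09] w 28.0 q [ 0.82  0.5  -0.6   1.73  0.32  1.01 -0.12]
along 29.59 lat 0.48 Falong -13.99 Flat 2.93
```

{"api": "play_rows", "payload": {
  "series": [
    [0.2, 0, -0.3, 0, 0, 0],
    [0, 0, 0, 0, 0, 0]
  ]
}}

```text
t: 22.4
tcp_pos: [0.5375, -0.2359, 0.0398]
tool_rot: [-0.002, 0.781, 0.625, 0.002]
force: [3.9, 12.9, 0.2]
gripper_width: 0.329
```

{"api": "play_rows", "payload": {
  "series": [
    [0, 0, 0, 0, 0, 0],
    [0, 0, 0, 0, 0, 0],
    [0, 0, 0, 0, 0, 0],
    [0, 0, 0, 0, 0, 0],
    [0, 0, 0, 0, 0, 0]
  ],
  "claw": 70
}}

```text
t: 23.02
tcp_pos: [0.5365, -0.2408, 0.0401]
tool_rot: [0.0, 0.782, 0.623, -0.0]
force: [-0.7, -0.6, 0.1]
gripper_width: 0.823
```

```bash
python3 st.py
```

```text
t 23.025 tcp [ 536.5 -240.8   40.1] psi 77.1 z [ 1.e-04 -1.e-04 -1.e+00] F [-0.69 -0.57  0.11] T [-0.05  0.04  0.02] w 70.3 q [ 0.82  0.5  -0.6   1.73  0.33  1.01 -0.12]
along 34.63 lat 0.64 Falong 0.71 Flat -0.55
```

Released, with no force on the tool. Lifting straight up, then clear of the cameras' view.

{"api": "play_rows", "payload": {
  "series": [
    [0, 2, 5, 0, 0, 0],
    [0, 0, 15, 0, 0, 0],
    [0, 0, 30, 0, 0, 0],
    [0, 0, 40, 0, 0, 0],
    [0, 0, 40, 0, 0, 0],
    [0, 0, 40, 0, 0, 0],
    [0, 0, 20, 0, 0, 0],
    [-15, -40, 0, 0, 0, 0],
    [-15, -55, 0, 0, 0, 0],
    [-15, -55, 0, 0, 0, 0],
    [-15, -50, 0, 0, 0, 0],
    [0, 0, 0, 0, 0, 0]
  ]
}}

```text
t: 24.52
tcp_pos: [0.4735, -0.4435, 0.2304]
tool_rot: [0.0, 0.784, 0.62, -0.001]
force: [0.1, 0.3, -0.5]
gripper_width: 0.821
```

```bash
python3 st.py;python3 - <<'E'
from plant import eyes
from h import *
g=eyes.grab_frame("scene");f=eyes.grab_frame("top")
crop(g,(140,130,260,230),6,"pics/s9.png");crop(f,(310,195,450,275),5.5,"pics/t9.png");crop(f,(0,0,560,420),1.4,"pics/f9.png")
E
```

```text
t 24.525 tcp [ 473.5 -443.5  230.4] psi 76.69 z [-8.0e-04 -1.4e-03 -1.0e+00] F [ 0.07  0.31 -0.5 ] T [ 0.05 -0.02  0.02] w 70.1 q [ 1.07  0.44 -0.54  1.37  0.23  1.39  0.3 ]
along 246.26 lat -15.51 Falong -0.32 Flat -0.01
```

View pics/s9.png

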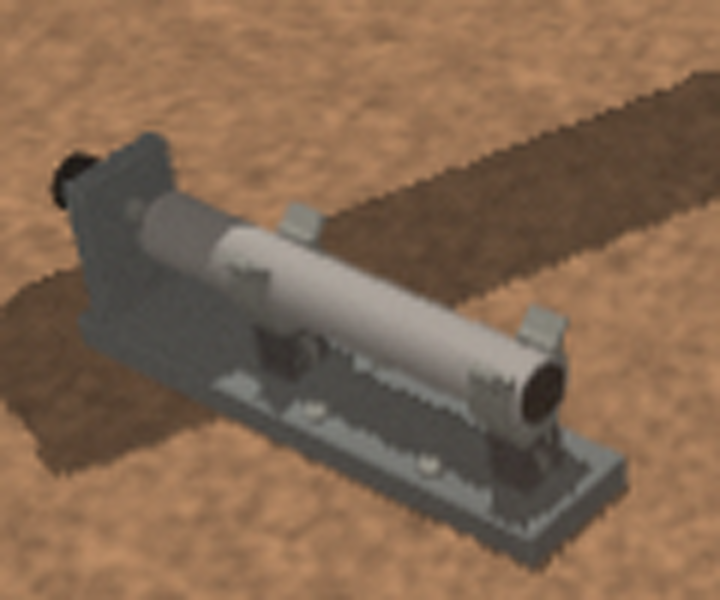

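View pics/t9.png

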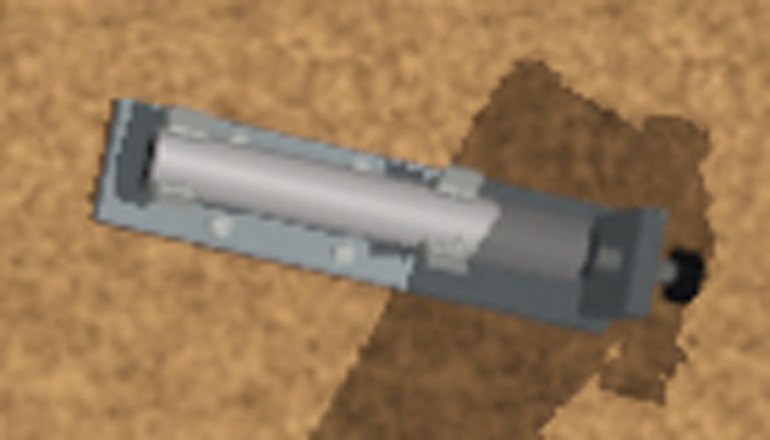

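View pics/f9.png

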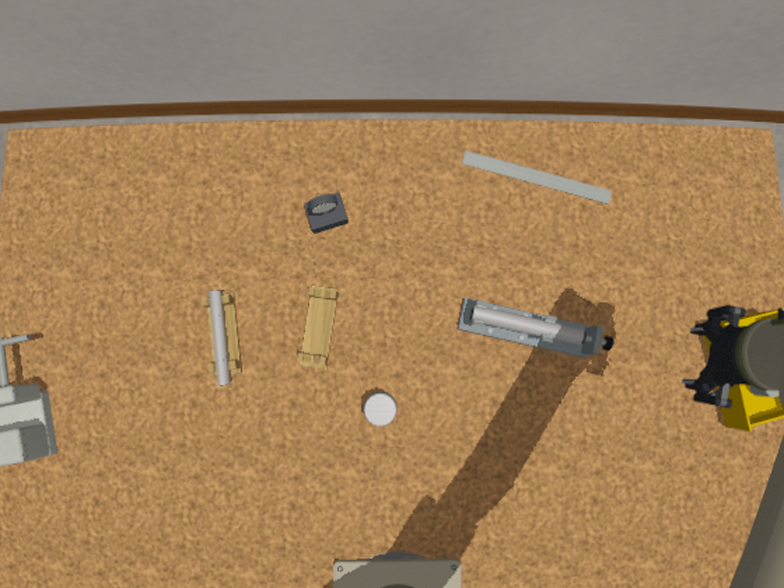

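Both views show the tube down between the jaws of both clips, with its far end against the pad at about (592,250) in the top crop. The thin tube, gauge and tin are at their original pixels. The gripper is clear and touching nothing.

```bash
python3 -c "
from plant import ticket
print(ticket.close_job())"
```

```text
the job is handed in; nothing more can be done
None
```

The thicker tube is seated in both clips with its end against the stop pad. I let go of it, moved the arm clear and handed the job in at about 24.6 s.

- **Snap-in:** The lips gave about 14 N at the highest reading. The tube then stopped at the expected seat height, with the TCP at 39.7 mm against about 39.9 mm expected. A further push of up to 9 N moved it no lower.
- **Slide and stop:** The tube slid at about 10–12 N and stopped dead after 29.6 mm of travel. I raised the total push to about 19 N, which I estimate as about 8 N on the pad after subtracting sliding friction. I eased off to about 13 N before opening the gripper.
- **Last pictures:** Both cameras show the tube in both clips with its end at the pad. The thin tube, gauge and tin look unmoved by eye in the top view.

**Checks that disagreed or fell short:**
- **Cameras:** The two cameras disagreed by 3–5 mm on where the jig and tube were. I therefore placed the tube by its position relative to the jig.
- **Travel:** The 29.6 mm travel is slightly more than the 28 mm the stop's range allows, so the tube probably went in 2 mm or so short of midway.
- **Slide friction:** The 10–12 N sliding force is at or slightly above the stated 4–10 N.
- **Pad contact:** I did not re-measure the contact after letting go; I only saw it in the pictures.

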